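# Jog a coded carton out from under a dial coder's print head and unload it

## Task

The dial coder stopped for a ribbon change with its park clamp done up and a finished carton still under the print head. Turn the T-knob in the middle until it is backed right off at its stop (its thread is left-handed, so it loosens clockwise seen from above), then hold the flat jog button down for four seconds in one press and let go: that turns the dial a quarter turn and brings the carton out to the open station on the right. Lift that carton out and stand it on its long edge in the free end of the outfeed tray, in line with the one already there and not touching it; leave the stop button, the print head, the other cartons and everything else on the bench undisturbed.

Things in the scene. Friction and masses are not known exactly. Their poses are not given: they have to be found in the camera images.
- coder: Dial coder, grey round machine, fixed; origin on the bench under the dial axis, +x towards the column that carries the print head, +y its left, z up. Dial 304 mm across, top 68 mm above the bench, with four nests 90 mm from the axis at +x (under the head), +y, -x and -y: steel rails 45 mm apart, 10 mm high, long side radial. Cartons on it reach 123 mm above the bench. The open station is at -y.
- print_head: Grey print head over the +x nest; origin and axes those of the coder. It fills x 64 to 142 mm, y -24 to 24 mm, z 134 to 184 mm in this frame, 11 mm above the carton there; the column behind it stands at x 158 to 182 mm, 200 mm high. Must not be struck.
- dial_plate (a joint): Angle of the dial, rad: 0 at the start, grows clockwise seen from above; at 1.57 what was under the head stands at the coder's -y. While the jog button is down and the clamp is off, a motor turns it at a steady 0.393 rad/s (a quarter turn in 4.0 s); it stops at once on release. With the clamp on it does not turn.
- park_knob (a joint): Angle of the T-knob, rad: grows clockwise seen from above, which LOOSENS (left-hand thread). 0 is hard tight, starts at 0.1 to 0.4; the clamp lets go of the dial at about 1.0 and the knob meets its stop, fully backed off, at 2.3. Stays where it is left; takes about 0.12 N m. It rises 0.64 mm per rad.
- knob_grip (a point): Point on the knob's axis at mid height of its black T-bar, about 160 mm above the bench at the dial's centre. The bar is 58 mm long (along this point's x), 14 mm thick (along its y), 27 mm high; grip it across the 14 mm, fingers only part open, for the print head is close. The point turns with the knob. Below the bar is a round stem 32 mm across.
- jog_top (a point): Centre of the top of the flat round jog button, 32 mm across, on the operator box, black, in a 44 mm steel bezel; top 72.5 mm above the bench, 10 mm above its bezel.
- jog_button (a joint): Travel of the jog button, m: 0 up, 0.006 fully down; springs back when let go. Press it at least 3 mm down. Takes 2 N to start and 4.5 N fully down.
- stop_button (a joint): Travel of the mushroom-headed stop button, 40 mm across, 90 mm high above the bench, on the operator box 72 mm beside the jog button; m: 0 up, 0.006 down; must stay up.
- operator_box: Grey operator box 150 x 84 x 57 mm fixed to the bench, to the left or right of the coder (it and the tray may have changed sides); origin at the centre of its underside; jog button at x = 36 mm, stop button at x = -36 mm of its frame.
- coded_carton: The carton to unload: brown small stock carton standing on a long edge, 100 mm long, 40 mm thick, 55 mm high; 84 to 156 g. The body's origin is the centre of one 100 x 55 mm side, its own axes lie askew: use the point.
- coded_carton_mid (a point): Centre of that carton, 27.5 mm above what it stands on; x along its 100 mm length, y across its 40 mm thickness, z up. At the start it is in the nest under the head, length radial.
- carton_left_mid (a point): Centre of a like carton in the nest that starts at +y of the coder; axes alike; it is to stay in its nest (and goes under the head as the dial turns).
- carton_front_mid (a point): Centre of a like carton in the nest that starts at -x of the coder; axes alike; it is to stay in its nest.
- head_nest (a point): Floor centre of the coded carton's nest, 68 mm above the bench, on the dial, turns with it.
- outfeed_tray: Open grey tray 165 x 116 mm fixed to the bench on the other side of the coder from the operator box; origin at the centre of its underside, inner floor 157 x 108 mm at 4 mm height, rim 16 mm high. One carton stands in it at x = -52 mm, length along y; the +x half is free: a carton stands well there at x = 35 mm, y = 0, length along the tray's y.
- carton_in_tray_mid (a point): Centre of the carton already in the tray, which is of the same kind and stands the same way; axes alike.
- label_roll: White label roll 97 mm across, 60 mm high, flat on the bench at the back right, with another on top (120 mm in all); bystander.
- label_roll_top: The upper label roll; bystander.
- clear_tape: Clear tape roll 100 mm across, 48 mm high, flat, back left; bystander.
- masking_roll: Masking tape roll 97 mm across, 25 mm high, flat, on the left; bystander. The tall side panel beside it has its face at world y = 0.398 m, from x = 0.39 to 0.70 m.
- red_stapler: Stapler 68 x 149 x 44 mm on the right; bystander. The tall side panel beside it has its face at world y = -0.365 m, from x = 0.39 to 0.70 m, and rises 0.93 m: come in round its front end.

How it is judged:
By the outcome, as a careful person would: the job done as asked, in the order asked, and still so for the second after the job is handed in, with the robot touching nothing.
It also fails if it takes over 72 s, if anything falls off the work surface, if the arm or the gripper's body presses on something with over 40 N, if the wrist force passes 120 N, or if a joint passes its speed limit or range.

## Robot

A 6-joint arm with a two-finger parallel gripper is mounted at the origin on the work surface; the furniture and walls round the work are solid. World frame = base frame: x ahead of the robot, y to its left, z up, the work surface at z = 0. Lengths are in m, angles in rad, forces in N, time in s.
With the tool pointing down it reaches from about 0.3 to 0.875 m from the base axis. Payload 6.4 kg.
Tool frame: the origin (TCP) lies midway between the tips of the shut fingers; the grasp point (between the pads) lies 19 mm behind it; z points along the fingers, y is the line along which they close (so a half turn about z gives the same grasp; the last joint's range is limited). The gripper opens to 85 mm and grips with 20 to 120 N. Pads are 22 mm wide; open, the fingers measure 114 mm over their backs; the gripper's body (76 mm by 85 mm) begins 54 mm behind the grasp point. The pads swing forward as they close: fully open they stand 13 mm farther back than shut.
Start: joints at [-1.355, 0.181, 1.607, -0, 1.354, -0.206], TCP at [0.235, -0.525, 0.231] pointing down, gripper open.
Joint ranges: [-2.99, 2.99], [-0.89, 2.07], [0.3, 2.58], [-1.14, 4.28], [0, 2.63], [-3.12, 3.12]. Speed limits (rad/s): [2.57, 2.57, 3.01, 3.14, 3.14, 3.14].

## Interface

Orientations are given as a unit quaternion [w, x, y, z].
In Python, from bench import sensors, vision, ctrl gives the robot as it stands.
- The arm moves only by the tool carry_out, never from a script. Its argument "deltas" is text: rows parted by semicolons, each of 7 numbers parted by spaces: the shift along the tool's x, y, z in mm, then the turn, a rotation vector about the tool's x, y, z in rad, then the closure, from 0 (fully open) to 1 (shut). In form: tx ty tz ax ay az claw; .... A call has 1 to 12 rows; each row is the pose to reach, as a shift and turn from the pose commanded when the call began, along the tool's axes at that moment; what a row does not reach only later rows make up. A row lasts 1/8 s, in which the tool goes at most 62.5 mm and 10.7 degrees, less where a joint would pass 70% of its speed; a pose out of reach is approached as far as the arm can. A call with a gripper value outside its range is refused whole. The fingers move at their own pace and stop on an object; the grip force is fixed at half the most. Time passes only in rows, so rows that repeat a pose let the fingers close. It gives the time, the measured TCP pose, the force, the opening and the grip force at its end, in the units of the state.
- sensors.get_obs(): the state, without advancing time (a new reading comes with each control period).
- vision.camera(name): name is "scene" or "top"; returns the picture (400x640x3 uint8, blue, green, red); there is no depth.
- vision.camera_model(name): a dict with "K" (3x3 intrinsics, pixels), "k1" (the pictures are not rectified: a ray, as slopes to the right and down, at radius r is drawn at 1 + k1 r^2 times it, then the intrinsics apply), "extrinsics" (4x4, takes a point from world to camera coordinates). Camera axes: x right, y down, z forward; pixel columns grow to the right and rows downward; lengths in m; the calibration is good to about 2 mm. A picture is of the moment at which its call begins. camera_model takes no time and is no camera call.
- ctrl.hand_in(): hands the job in; it is judged then, once.
The state is a dict: "time_s": time; "q": joint angles; "dq": joint speeds; "joint_efforts": joint torques, N m; "eef_pos": TCP position; "eef_rot": TCP orientation; "wrist_force": force on the tool from outside, world axes, zero at the start; "torque": the same for the moment, N m; "opening": opening from 0.0 (shut) to 1.0 (fully open); "grasp_force": force on a finger pad.
Only numpy, scipy, OpenCV 4.12 (cv2) and the standard library are available. Lean on these libraries where they do the work, as an engineer would, in place of code of your own. Each camera call takes 0.05 s, during which the arm holds its last target. There are 200 camera calls.

## Working session

There is one attempt and no reset: what is moved stays moved. The work goes in short steps, Python scripts to look and compute and a tool call to move; the robot and the scene stay as the last step left them, time stands still between calls to the robot, and variables do not carry over. Pictures are saved under pics/ and viewed, at most 11 in all, crops included, and the job is handed in when it is done.

Besides the shell and the picture viewer there is one more tool, called after "Call:" as name(argument=value, ...) on one line, values as JSON. carry_out: Moves the arm, as the interface text tells. Its arguments: {"type":"object","properties":{"deltas":{"type":"string"}},"required":["deltas"]}

```bash
mkdir -p pics; ls; python3 - <<'E'
from bench import sensors, vision, ctrl
import cv2
for n in("scene","top"):
    cv2.imwrite(f"pics/{n}0.png",vision.camera(n))
    m=vision.camera_model(n); print(n,m)
print(sensors.get_obs())
E
```

```text
pics
scene {'K': array([[403.32232628,   0.        , 322.7925612 ],
       [  0.        , 403.32232628, 197.04798372],
       [  0.        ,   0.        ,   1.        ]]), 'k1': -0.046884392149735866, 'extrinsics': array([[ 0.30588085, -0.95195867,  0.01454662, -0.11205552],
       [-0.39692042, -0.14139547, -0.90689663,  0.32008626],
       [ 0.86538493,  0.27162846, -0.421102  ,  0.77788355],
       [ 0.        ,  0.        ,  0.        ,  1.        ]])}
top {'K': array([[460.8252032 ,   0.        , 302.97045568],
       [  0.        , 460.8252032 , 202.3918433 ],
       [  0.        ,   0.        ,   1.        ]]), 'k1': -0.08854927344259693, 'extrinsics': array([[ 2.45723665e-04, -9.99986809e-01, -5.13053640e-03,
         3.84647584e-02],
       [-9.93991719e-01,  3.17318923e-04, -1.09454837e-01,
         4.78317271e-01],
       [ 1.09455021e-01,  5.12660634e-03, -9.93978529e-01,
         1.46439361e+00],
       [ 0.00000000e+00,  0.00000000e+00,  0.00000000e+00,
         1.00000000e+00]])}
{'time_s': 0.1, 'q': array([-1.35530484e+00,  1.81486732e-01,  1.60789361e+00,  1.87690560e-05,
        1.35374367e+00, -2.06360668e-01]), 'dq': array([-0.00028237, -0.00044352, -0.00170511, -0.00055771, -0.001602  ,
        0.00069681]), 'joint_efforts': array([ 9.07004487e-04, -4.45874012e+01, -3.52236664e+01, -1.87852829e-04,
        4.09216475e-03,  2.16288265e-05]), 'eef_pos': array([ 0.2353208 , -0.52412472,  0.23046994]), 'eef_rot': array([-7.65714901e-04,  9.77837583e-01,  2.09363500e-01,  5.66705098e-06]), 'wrist_force': array([-0.25862888, -0.52373145,  0.84987809]), 'torque': array([-0.00493704, -0.04244666, -0.00932028]), 'grasp_force': 0.0, 'opening': 1.003451455338898}
```

View pics/scene0.png

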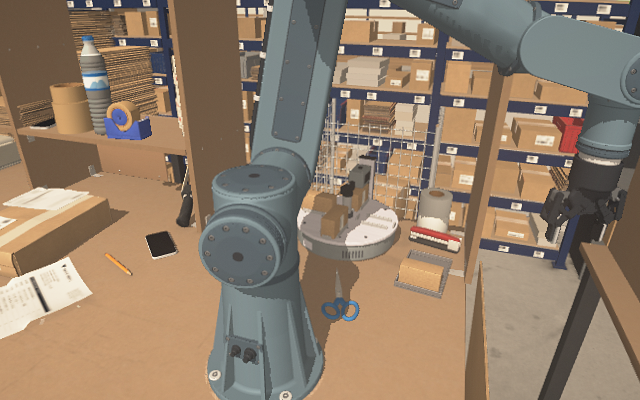

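View pics/top0.png

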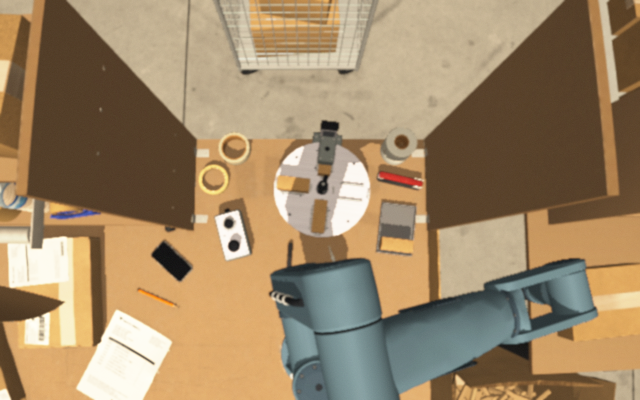

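The scene view shows the robot's arm blocking much of the coder. The top view shows the dial at about (322,188), the knob near (322,185), the head at (326,148), the operator box at (232,234) and the tray at (397,227), with its carton at the near end. Next I'll enlarge the work area.

```bash
cat > h.py <<'E'
import numpy as np, cv2
from bench import sensors, vision, ctrl
from scipy.spatial.transform import Rotation as R
def cam(n):
    m=vision.camera_model(n); return m["K"],m["k1"],m["extrinsics"]
def ray(n,uv):
    K,k,E=cam(n); d=(np.asarray(uv,float)-K[:2,2])/K[0,0]; s=d.copy()
    for _ in range(20): s=d/(1+k*(s@s))
    return -E[:3,:3].T@E[:3,3], E[:3,:3].T@np.r_[s,1]
def at(n,uv,z):
    o,d=ray(n,uv); return o+d*(z-o[2])/d[2]
def proj(n,p):
    K,k,E=cam(n); c=E[:3,:3]@np.asarray(p,float)+E[:3,3]; s=c[:2]/c[2]
    return K[:2,:2]@(s*(1+k*(s@s)))+K[:2,2]
def crop(n,name,x,y,w,h,f):
    im=vision.camera(n)[y:y+h,x:x+w]; cv2.imwrite(name,cv2.resize(im,None,fx=f,fy=f,interpolation=cv2.INTER_CUBIC))
E
python3 - <<'E'
from h import *
crop("top","pics/c1.png",190,115,240,150,3.333)
for z,uv in((.068,(322,188)),(.0,(397,227))): print(at("top",uv,z))
E
```

```text
[ 0.51939384 -0.0217943   0.068     ]
[ 0.39985115 -0.27011755  0.        ]
```

View pics/c1.png

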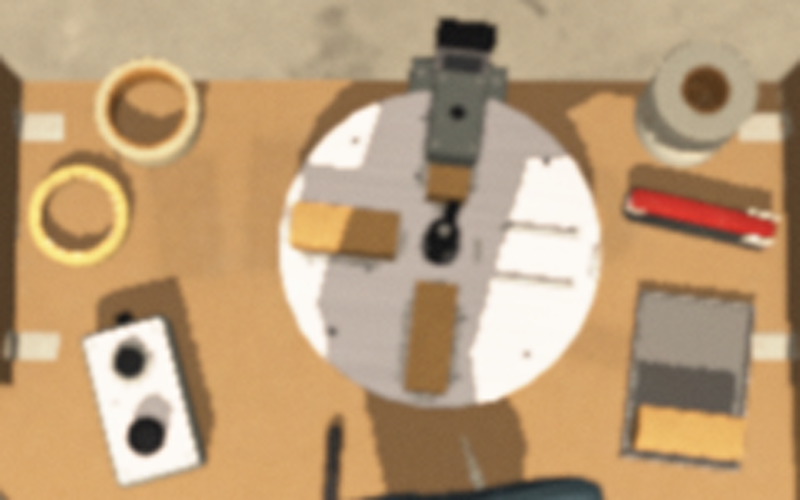

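The crop covers about 1 px of the original per 3.3 px. It shows the box at lower left with two black buttons at (129,362) and (146,436); the lower one is bigger, with a longer shadow, so it is probably the stop. The T-bar is at about (440,240), the cartons on the dial are at +y and -x, and the tray's free half is at its far end. Next I'll measure these.

```bash
cat > meas.py <<'E'
from h import *
from scipy.optimize import least_squares
F=4
def big(): return cv2.resize(vision.camera("top"),None,fx=F,fy=F,interpolation=cv2.INTER_CUBIC)
def uv(p): return (np.asarray(p,float)+.5)/F-.5
def blobs(mask,box,amin):
    x,y,w,h=[F*v for v in box]; m=np.zeros_like(mask); m[y:y+h,x:x+w]=mask[y:y+h,x:x+w]
    m=cv2.morphologyEx(m,cv2.MORPH_OPEN,np.ones((5,5),np.uint8))
    cs,_=cv2.findContours(m,cv2.RETR_EXTERNAL,cv2.CHAIN_APPROX_NONE)
    return [c for c in sorted(cs,key=cv2.contourArea,reverse=True) if cv2.contourArea(c)>amin]
def world(c,z): return np.array([at("top",uv(p),z)[:2] for p in c.reshape(-1,2)])
def rect(c,z):
    (cx,cy),(w,h),a=cv2.minAreaRect((world(c,z)*1000).astype(np.float32))
    if w<h: w,h,a=h,w,a+90
    return np.round([cx,cy,w,h,(a+90)%180-90],1)
E
python3 - <<'E'
from meas import *
im=big(); cv2.imwrite("pics/big0.png",im); hsv=cv2.cvtColor(im,cv2.COLOR_BGR2HSV); S,V=hsv[...,1],hsv[...,2]
print("cam",ray("top",(0,0))[0])
m=((S<70)&(V>100)).astype(np.uint8)*255
d=blobs(m,(265,135,115,110),20000)[0]
P=world(cv2.convexHull(d),.068); 
f=lambda q:np.hypot(*(P-q[:2]).T)-q[2]
s=least_squares(f,[.52,-.02,.152],loss="soft_l1",f_scale=.002); print("dial",s.x,np.abs(f(s.x)).mean())
m=((S>90)&(V>40)).astype(np.uint8)*255
for b,n,z in(((270,172,42,26),"left",.123),((308,196,24,42),"front",.123),((314,160,20,16),"coded",.123),((380,232,36,24),"tray carton",.059)):
    print(n,[rect(c,z) for c in blobs(m,b,300)])
m=(V<55).astype(np.uint8)*255
for c in blobs(m,(216,205,34,50),200): print("btn",cv2.contourArea(c)/F/F,rect(c,.0725),rect(c,.09))
for c in blobs(m,(306,168,36,36),100): print("knob",cv2.contourArea(c)/F/F,rect(c,.168))
m=((S<60)&(V>150)).astype(np.uint8)*255
for c in blobs(m,(212,205,45,60),2000): print("box",rect(cv2.convexHull(c),.057))
m=((S<70)).astype(np.uint8)*255
for c in blobs(m,(374,198,46,62),2000): print("tray",rect(c,.016), uv(cv2.boxPoints(cv2.minAreaRect(c))).round(1).tolist())
crop("scene","pics/c2.png",280,130,200,150,4)
v=im[F*165:F*205,F*300:F*345]; cv2.imwrite("pics/c3.png",cv2.resize(np.clip(v.astype(float)*2,0,255).astype(np.uint8),None,fx=4,fy=3.7))
E
```

```text
cam [0.31514872 0.0308051  1.50812729]
dial [ 0.51868828 -0.02104696  0.1533648 ] 0.004378242755930816
left [array([524.7,  69.1,  99. ,  46.4,  83.3]), array([5.226e+02, 1.306e+02, 7.920e+01, 1.760e+01, 4.000e-01])]
front [array([427. , -10.2, 100.8,  39.8,  -6.6])]
coded [array([568.1, -26.5,  39.5,  36.7,  84.7])]
tray carton [array([ 345.7, -259. ,  113.2,   74.9,   88.7]), array([ 312.2, -232.3,   60.7,    9.4,   89.8])]
btn 64.5 [3.395e+02 2.545e+02 2.800e+01 2.740e+01 2.000e-01] [3.392e+02 2.518e+02 2.760e+01 2.710e+01 2.000e-01]
btn 36.5625 [408.1 271.6  22.   20.5   0.9] [406.9 268.7  21.8  20.2   0.9]
knob 58.59375 [505.5 -17.4  30.5  25.6 -13. ]
knob 17.25 [533.9 -26.7  21.    8.9 -16.8]
box [372.3 263.  148.5  81.   15.4]
tray [ 411.6 -274.7  130.1  125.1   82.9] [[377.4, 239.8], [381.5, 201.8], [421.1, 206.0], [417.0, 244.1]]
```

View pics/c2.png

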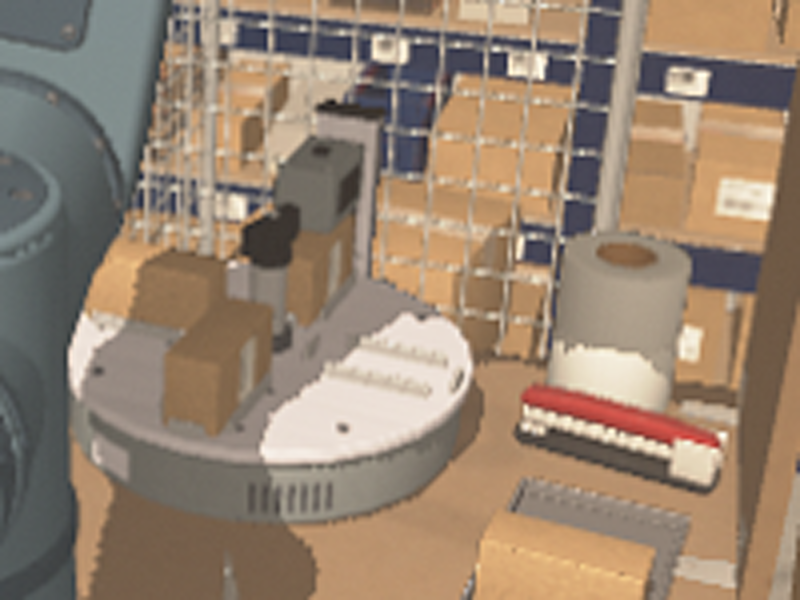

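View pics/c3.png

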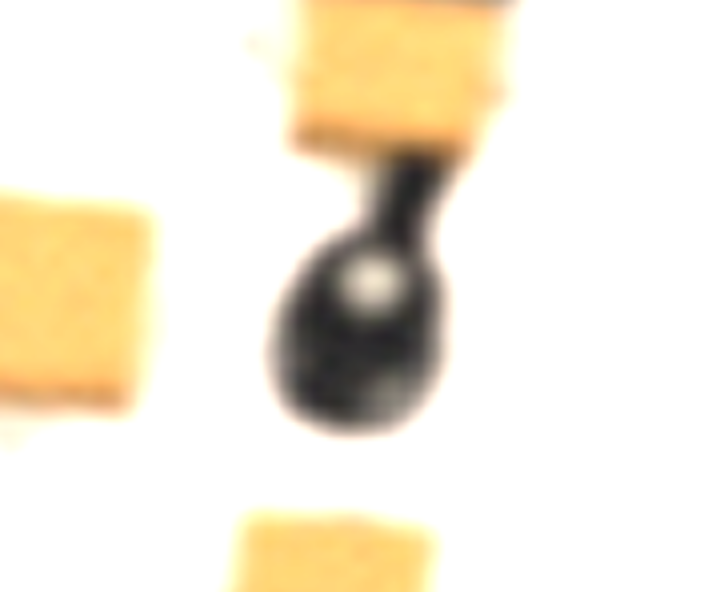

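c2 shows the clamp bar above the stem, with the head behind it. In c3 the bar runs from a bright centre mark at (370,280) to its far end at (415,155), tilted about 17° clockwise from world +x. Coder yaw comes out near -6.6° and its centre near (0.517,-0.0205). The jog button is at (0.4075,0.272). I'll refine the tray and the knob centre.

```bash
python3 - <<'E'
from meas import *
im=cv2.imread("pics/big0.png"); hsv=cv2.cvtColor(im,cv2.COLOR_BGR2HSV); S,V=hsv[...,1],hsv[...,2]
for p in((640,283),(755,293),(740,465),(622,457)): print("tray c",at("top",np.array(p)/3.333+[190,115],.016).round(4))
k=lambda p:at("top",uv(np.array([F*300+p[0]/4,F*165+p[1]/3.7])),.174).round(4)
print("dot",k((370,280)),"end",k((415,155)))
b=im[F*245:F*250,F*385:F*410].reshape(-1,3).mean(0); w=im[F*225:F*240,F*425:F*430].reshape(-1,3).mean(0); print(b,w)
for t in (215,225,235):
  m=((V>t)&(S>70)).astype(np.uint8)*255
  print(t,[rect(c,.059) for c in blobs(m,(378,228,38,26),300)])
m=((S<85)&(V>60)).astype(np.uint8)*255
for c in blobs(m,(378,196,42,38),500)[:2]: print("floor",rect(c,.010))
E
```

```text
tray c [ 0.4875 -0.2196  0.016 ]
tray c [ 0.4776 -0.3329  0.016 ]
tray c [ 0.3098 -0.3141  0.016 ]
tray c [ 0.3179 -0.1992  0.016 ]
dot [ 0.5175 -0.0202  0.174 ] end [ 0.5426 -0.0285  0.174 ]
[107.1105 188.1215 237.1105] [ 72.53166667 115.47083333 155.11      ]
215 [array([ 338.8, -261.7,  108.8,   45.8,   87.1])]
225 [array([ 340.3, -258.7,  100.9,   36.8,   82.8])]
235 [array([ 335. , -257.2,   96.1,   22.8,   83. ])]
floor [ 424.8 -276.6  132.5  105.    84.7]
```

```bash
cat >> h.py <<'E'
def delta(p,yaw,start=None):
    """row (mm, rad) to world TCP p, tool down, closing axis at yaw (deg)"""
    o=sensors.get_obs(); w=o["eef_rot"]; r0=R.from_quat([*w[1:],w[0]]) ; y=np.radians(yaw)
    ty=np.array([np.cos(y),np.sin(y),0]); tz=np.array([0,0,-1.]); r1=R.from_matrix(np.c_[np.cross(ty,tz),ty,tz])
    t=r0.inv().apply(np.array(p)-o["eef_pos"])*1000
    print(np.round(t,1),np.round((r0.inv()*r1).as_rotvec(),3))
E
python3 - <<'E'
from h import *
q1=-1.355; d=np.array([np.cos(q1),np.sin(q1)]); l=np.array([-d[1],d[0]])
for z in(0,.3,.6): print(z,"base",proj("top",[0,0,z]).round(),"scene",proj("scene",[0,0,z]).round())
t=np.array([.235,-.524])
for z in(.23,.35,.45): print(z,"tcp",proj("top",[*t,z]).round(),proj("scene",[*t,z]).round(),"shifted right .118",proj("top",[*(t-.118*l),z]).round(),proj("scene",[*(t-.118*l),z]).round())
delta([.235,-.524,.32],-65.8)
delta([.30,-.22,.32],0)
delta([.5175,-.0202,.30],72.5)
im=vision.camera("scene")[0:250,400:640]
cv2.imwrite("pics/c4.png",cv2.resize(im,None,fx=2.4,fy=2.4))
E
```

```text
0 base [315. 351.] scene [265. 362.]
0.3 base [317. 376.] scene [256. 227.]
0.6 base [321. 417.] scene [244.  27.]
0.23 tcp [504. 281.] [569. 246.] shifted right .118 [514. 323.] [601. 285.]
0.35 tcp [524. 284.] [588. 188.] shifted right .118 [535. 330.] [626. 219.]
0.45 tcp [544. 286.] [604. 132.] shifted right .118 [556. 336.] [649. 155.]
[ -0.2  -0.6 -89.1] [-0.001 -0.    -0.001]
[ 183.6 -251.3  -88.9] [-1.000e-03 -1.000e-03 -1.149e+00]
[ 463.8 -344.5  -68.8] [-0.000e+00 -1.000e-03 -2.414e+00]
```

View pics/c4.png

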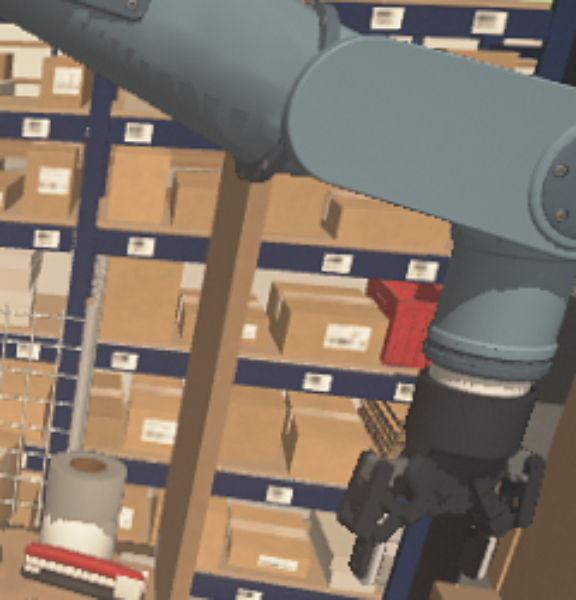

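The lateral offset turns out to be at the shoulder and forearm rather than at the tool, so the side panel is avoidable. I'll raise the arm and come round the panel's front end, with the fingers part closed.

Call:
carry_out(deltas="0 0 -60 0 0 0 0.5; 0 0 -90 0 0 -0.1 0.5; 184 -251 -90 0 0 -1.149 0.5; 184 -251 -90 0 0 -1.149 0.5; 184 -251 -90 0 0 -1.149 0.5; 184 -251 -90 0 0 -1.149 0.5; 184 -251 -90 0 0 -1.149 0.5; 184 -251 -90 0 0 -1.149 0.5; 464 -345 -90 0 0 -2.414 0.5; 464 -345 -90 0 0 -2.414 0.5; 464 -345 -90 0 0 -2.414 0.5; 464 -345 -90 0 0 -2.414 0.5")

```text
time_s: 1.8
eef_pos: [0.4855, -0.049, 0.3216]
eef_rot: [0.001, 0.396, 0.918, -0.0]
wrist_force: [-0.3, -1.1, 0.8]
opening: 0.504
grasp_force: 0.0
```

```bash
python3 - <<'E'
from h import *
delta([.5175,-.0202,.215],72.5); delta([.5175,-.0202,.151],72.5)
crop("top","pics/c5.png",270,130,110,90,5)
E
```

```text
[ -0.9  43.  106.6] [-0.     0.001 -0.509]
[ -0.8  42.9 170.6] [-0.     0.001 -0.509]
```

Call:
carry_out(deltas="-1 43 20 0 0 -0.509 0.55; -1 43 20 0 0 -0.509 0.55; -1 43 20 0 0 -0.509 0.55; -1 43 60 0 0 -0.509 0.55; -1 43 90 0 0 -0.509 0.55; -1 43 90 0 0 -0.509 0.55")

```text
time_s: 2.6
eef_pos: [0.5145, -0.0216, 0.2289]
eef_rot: [-0.003, 0.155, 0.988, 0.0]
wrist_force: [0.6, -0.2, -0.1]
opening: 0.45
grasp_force: 0.0
```

```bash
python3 - <<'E'
from h import *
o=sensors.get_obs();print(o["eef_pos"],o["q"].round(3),o["opening"])
delta([.5175,-.0202,.151],72.5)
crop("scene","pics/c5.png",300,100,120,120,5)
E
```

```text
[ 0.5145197  -0.02163258  0.228868  ] [-0.273  0.052  1.754  0.     1.341 -1.532] 0.4504055425708656
[-2.8  2.3 77.9] [-0.    -0.006 -0.007]
```

View pics/c5.png

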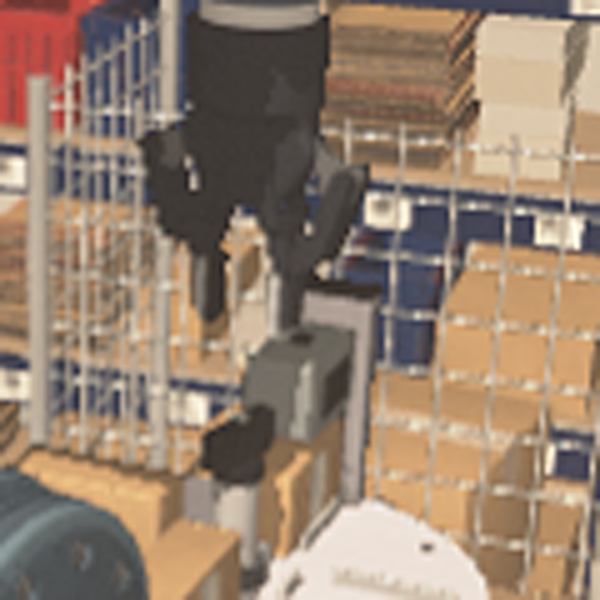

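The picture shows the part-open fingers above the black T-bar at (240,440), clear of the head. I'll descend.

Call:
carry_out(deltas="0 0 0 0 0 0 0.55; 0 0 0 0 0 0 0.55; 0 0 15 0 0 0 0.55")

```text
time_s: 3.02
eef_pos: [0.5178, -0.0225, 0.2179]
eef_rot: [0.002, 0.155, 0.988, -0.0]
wrist_force: [-0.5, 0.4, 0.7]
opening: 0.445
grasp_force: 0.0
```

```bash
python3 - <<'E'
from h import *
o=sensors.get_obs();print(o["eef_pos"],o["dq"].round(3),o["opening"])
delta([.5175,-.0202,.151],72.5)
E
```

```text
[ 0.51775277 -0.02245911  0.21785604] [-0.002  0.139  0.164 -0.002 -0.263  0.001] 0.4454509454753493
[ 1.2  2.1 66.9] [ 0.     0.005 -0.006]
```

Call:
carry_out(deltas="1 2 30 0 0 0 0.55; 1 2 55 0 0 0 0.55; 1 2 64 0 0 0 0.55; 1 2 64 0 0 0 0.55; 1 2 64 0 0 0 0.55")

```text
time_s: 3.65
eef_pos: [0.5168, -0.0201, 0.1533]
eef_rot: [0.001, 0.155, 0.988, -0.0]
wrist_force: [-0.5, -0.6, -0.4]
opening: 0.449
grasp_force: 0.0
```

Call:
carry_out(deltas="0 0 1 0 0 0 1; 0 0 1 0 0 0 1; 0 0 1 0 0 0 1; 0 0 1 0 0 0 1; 0 0 1 0 0 0 1; 0 0 1 0 0 0 1")

```text
time_s: 4.4
eef_pos: [0.5169, -0.0189, 0.1524]
eef_rot: [0.001, 0.155, 0.988, 0.001]
wrist_force: [0.5, 5.8, 3.8]
opening: 0.146
grasp_force: 61.1
```

```bash
python3 - <<'E'
from h import *
o=sensors.get_obs();print(o)
E
```

```text
{'time_s': 4.4, 'q': array([-0.26768216,  0.13827813,  1.82568154,  0.00223866,  1.17566459,
       -1.52751351]), 'dq': array([-0.00088789, -0.00051366, -0.00064566, -0.00040376,  0.00040568,
        0.00102658]), 'joint_efforts': array([ -2.57190585, -37.49032617, -30.87490439,  -1.4741062 ,
        -0.22399516,  -0.08334446]), 'eef_pos': array([ 0.51691705, -0.0189385 ,  0.15243081]), 'eef_rot': array([1.09372461e-03, 1.55281278e-01, 9.87869267e-01, 9.16809629e-04]), 'wrist_force': array([0.48267179, 5.78813249, 3.82623735]), 'torque': array([ 0.90180417, -0.13234445, -0.07528519]), 'grasp_force': 61.06609225273132, 'opening': 0.14575086048633437}
```

Call:
carry_out(deltas="0 1 0 0 0 0.1 1; 0 1 0 0 0 0.27 1; 0 1 0 0 0 0.44 1; 0 1 -0.5 0 0 0.61 1; 0 1 -0.5 0 0 0.78 1; 0 1 -0.5 0 0 0.95 1; 0 1 -0.7 0 0 1.12 1; 0 1 -0.8 0 0 1.29 1; 0 1 -0.9 0 0 1.46 1; 0 1 -1 0 0 1.63 1; 0 1 -1.1 0 0 1.8 1; 0 1 -1.1 0 0 1.9 1")

```text
time_s: 5.9
eef_pos: [0.5209, -0.0175, 0.1538]
eef_rot: [0.002, 0.895, 0.447, 0.006]
wrist_force: [18.6, 8.0, -9.2]
opening: 0.148
grasp_force: 59.2
```

```bash
cat > st.py <<'E'
from h import *
o=sensors.get_obs();print(o["time_s"],o["eef_pos"].round(4),"yawy",np.degrees(o["q"][0]-o["q"][5]).round(2),o["wrist_force"].round(1),o["torque"].round(2),o["opening"].round(3),o["q"].round(3))
E
python3 st.py
```

```text
Traceback (most recent call last):
  File "st.py", line 2, in <module>
    o=sensors.get_obs();print(o["time_s"],o["eef_pos"].round(4),"yawy",np.degrees(o["q"][0]-o["q"][5]).round(2),o["wrist_force"].round(1),o["torque"].round(2),o["opening"].round(3),o["q"].round(3))
                                                                                                                                                               ^^^^^^^^^^^^^^^^^^
AttributeError: 'float' object has no attribute 'round'
```

```bash
sed -i 's/,o\["opening"\].round(3)/,o["opening"],o["grasp_force"]/' st.py; python3 st.py; python3 -c "
from h import *
o=sensors.get_obs();delta(o['eef_pos']+[.003,.001,0],-36)"
```

```text
5.9 [ 0.5209 -0.0175  0.1538] yawy -36.83 [18.6  8.  -9.2] [ 1.31 -2.84  0.15] 0.1480760246593331 59.15157437324524 [-0.265  0.139  1.822  0.006  1.17   0.378]
[2.6 1.8 0. ] [ 0.008 -0.009 -0.017]
```

Call:
carry_out(deltas="2 1 0 0 0 0.06 1; 3 1.5 0 0 0 0.12 1; 3 1.5 0 0 0 0.17 1; 3 1.5 0 0 0 0.17 1")

```text
time_s: 6.4
eef_pos: [0.522, -0.0174, 0.1538]
eef_rot: [0.001, 0.929, 0.371, 0.003]
wrist_force: [8.0, 2.0, -1.3]
opening: 0.151
grasp_force: 60.3
```

```bash
python3 st.py
```

```text
6.4 [ 0.522  -0.0174  0.1538] yawy -46.47 [ 8.   2.  -1.3] [ 0.32 -1.09 -0.08] 0.15103135777327825 60.299232602119446 [-2.620e-01  1.450e-01  1.816e+00  1.000e-03  1.175e+00  5.490e-01]
```

Call:
carry_out(deltas="0.5 0 0 0 0 0.04 1; 1 0.5 0 0 0 0.08 1; 1 0.5 0 0 0 0.08 1")

```text
time_s: 6.78
eef_pos: [0.5224, -0.0173, 0.1538]
eef_rot: [0.001, 0.942, 0.335, 0.002]
wrist_force: [6.3, -0.4, 0.7]
opening: 0.151
grasp_force: 65.9
```

```bash
python3 st.py
```

```text
6.775 [ 0.5224 -0.0173  0.1538] yawy -50.9 [ 6.3 -0.4  0.7] [ 0.2  -0.93  1.35] 0.15125761185074427 65.86918115615845 [-0.26   0.147  1.813  0.     1.177  0.628]
```

Call:
carry_out(deltas="0 0 0 0 0 0.04 1; 0 0 0 0 0 0.04 1")

```text
time_s: 7.02
eef_pos: [0.5224, -0.0173, 0.1538]
eef_rot: [0.002, 0.949, 0.316, 0.002]
wrist_force: [5.4, 0.4, 1.0]
opening: 0.153
grasp_force: 80.1
```

```bash
python3 st.py; python3 -c "
from h import *
crop('top','pics/c6.png',290,140,80,75,8)"
```

```text
7.025 [ 0.5224 -0.0173  0.1538] yawy -53.12 [5.4 0.4 1. ] [ 0.19 -0.94  1.95] 0.15253414807286766 80.06288297474384 [-0.26   0.146  1.813 -0.     1.177  0.667]
```

Torque about z has climbed from about 0 to 1.9 N·m while the bar has almost stopped turning, so the knob is at its stop. I'll relax the twist, open and lift.

Call:
carry_out(deltas="0 0 0 0 0 -0.05 1; 0 0 0 0 0 -0.06 1; 0 0 0 0 0 -0.06 0.55; 0 0 0 0 0 -0.06 0.55; 0 0 0 0 0 -0.06 0.55; 0 0 -20 0 0 -0.06 0.55; 0 0 -60 0 0 -0.06 0.55; 0 0 -110 0 0 -0.06 0.55; 0 0 -110 0 0 -0.06 0.55")

```text
time_s: 8.2
eef_pos: [0.5227, -0.0177, 0.2671]
eef_rot: [0.002, 0.939, 0.343, 0.003]
wrist_force: [0.3, 0.6, -1.4]
opening: 0.449
grasp_force: 0.0
```

```bash
python3 st.py; python3 -c "
from h import *
delta([.4075,.272,.26],0)
delta([.4075,.272,.110],0)"
```

```text
8.2 [ 0.5227 -0.0177  0.2671] yawy -49.91 [ 0.3  0.6 -1.4] [ 0.01 -0.05 -0.1 ] 0.44931776651678024 0.0 [-0.261  0.028  1.701 -0.     1.404  0.61 ]
[  98.4 -295.9    5.5] [ 0.009 -0.001 -0.871]
[  97.7 -297.   155.5] [ 0.009 -0.001 -0.871]
```

```bash
python3 -c "
from h import *
delta([.4075,.272,.26],-75)
delta([.4075,.272,.115],-75)"
```

```text
[  98.4 -295.9    5.5] [ 0.006 -0.006  0.438]
[  97.7 -296.9  150.5] [ 0.006 -0.006  0.438]
```

Call:
carry_out(deltas="20 -60 0 0 0 0.1 1; 40 -120 0 0 0 0.2 1; 60 -180 0 0 0 0.3 1; 80 -240 0 0 0 0.44 1; 98 -296 0 0 0 0.44 1; 98 -296 0 0 0 0.44 1; 98 -296 40 0 0 0.44 1; 98 -297 90 0 0 0.44 1; 98 -297 140 0 0 0.44 1; 98 -297 150 0 0 0.44 1; 98 -297 150 0 0 0.44 1; 98 -297 150 0 0 0.44 1")

```text
time_s: 9.7
eef_pos: [0.4058, 0.2735, 0.1145]
eef_rot: [-0.0, 0.992, 0.129, 0.002]
wrist_force: [0.3, -0.4, -0.8]
opening: -0.002
grasp_force: 0.0
```

```bash
python3 st.py; python3 - <<'E'
from meas import *
delta([.4075,.272,.075],-75)
im=big(); cv2.imwrite("pics/b2.png",im)
cv2.imwrite("pics/c7.png",cv2.resize(im[F*120:F*260,F*205:F*385],None,fx=1.1,fy=1.1))
E
```

```text
9.7 [0.4058 0.2735 0.1145] yawy -75.14 [ 0.3 -0.4 -0.8] [-0.04  0.   -0.01] -0.0019273116394841548 0.0 [ 0.35   0.132  1.921 -0.     1.085  1.661]
[ 1.1  1.9 39.5] [-0.    -0.004 -0.002]
```

View pics/c7.png

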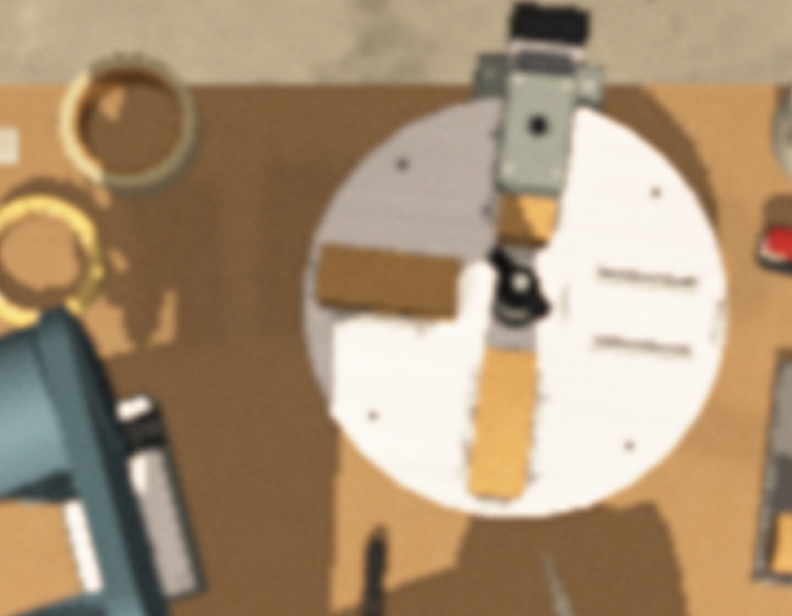

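The knob bar now runs from upper left (497,258) to lower right (545,308), at about +42°, which is what the stop position predicts. The dial has not moved, and the tool stands over the jog button. I'll approach and press.

Call:
carry_out(deltas="1 2 20 0 0 0 1; 1 2 35 0 0 0 1; 1 2 37 0 0 0 1; 1 2 37 0 0 0 1")

```text
time_s: 10.25
eef_pos: [0.4057, 0.2717, 0.0758]
eef_rot: [-0.0, 0.992, 0.13, 0.0]
wrist_force: [0.3, -0.8, -0.7]
opening: -0.007
grasp_force: 0.0
```

```bash
python3 st.py
```

```text
10.25 [0.4057 0.2717 0.0758] yawy -75.11 [ 0.3 -0.8 -0.7] [-0.03  0.02 -0.01] -0.006536141160374031 0.0 [0.346 0.197 1.941 0.    1.003 1.657]
```

Call:
carry_out(deltas="1 0 9 0 0 0 1; 1 0 9 0 0 0 1; 1 0 9 0 0 0 1; 1 0 9 0 0 0 1; 1 0 9 0 0 0 1; 1 0 9 0 0 0 1; 1 0 9 0 0 0 1; 1 0 9 0 0 0 1; 1 0 9 0 0 0 1; 1 0 9 0 0 0 1; 1 0 9 0 0 0 1; 1 0 9 0 0 0 1")

```text
time_s: 11.75
eef_pos: [0.4068, 0.2718, 0.0665]
eef_rot: [-0.0, 0.992, 0.13, 0.0]
wrist_force: [4.2, 1.6, 5.6]
opening: -0.001
grasp_force: 2.5
```

```bash
cat > ang.py <<'E'
from meas import *
import sys
C=np.array([.518,-.0203])
def ang():
    im=big(); t=sensors.get_obs()["time_s"]; cv2.imwrite(f"pics/a{int(t*1000)}.png",im); hsv=cv2.cvtColor(im,cv2.COLOR_BGR2HSV); S,V=hsv[...,1],hsv[...,2]
    m=((S>90)&(V>40)).astype(np.uint8)*255
    yy,xx=np.mgrid[0:m.shape[0],0:m.shape[1]]
    c=proj("top",[*C,.1]); m[np.hypot((xx+.5)/F-.5-c[0],(yy+.5)/F-.5-c[1])>47]=0
    print(t)
    for b in blobs(m,(265,130,120,115),2000):
        r=rect(b,.123); d=r[:2]/1000-C; print(r,"pol",np.degrees(np.arctan2(d[1],d[0])).round(1),np.hypot(*d).round(3))
if __name__=="__main__": ang()
E
python3 st.py; python3 ang.py
```

```text
11.75 [0.4068 0.2718 0.0665] yawy -75.12 [4.2 1.6 5.6] [ 0.26 -0.68 -0.03] -0.00081042867524557 2.5399335846304893 [ 0.346  0.215  1.942 -0.     0.984  1.657]
11.8
[566.3  54.8 106.9  44.   54.5] pol 57.3 0.089
[589.9 -70.  109.7  46.2 -35.1] pol -34.7 0.087
[443.   31.3 102.6  42.7 -35. ] pol 145.5 0.091
```

Call:
carry_out(deltas="0 0 0 0 0 0 1; 0 0 0 0 0 0 1; 0 0 0 0 0 0 1; 0 0 0 0 0 0 1; 0 0 0 0 0 0 1; 0 0 0 0 0 0 1; 0 0 0 0 0 0 1; 0 0 0 0 0 0 1; 0 0 0 0 0 0 1; 0 0 0 0 0 0 1; 0 0 0 0 0 0 1; 0 0 0 0 0 0 1")

```text
time_s: 13.3
eef_pos: [0.4068, 0.2719, 0.0666]
eef_rot: [-0.0, 0.992, 0.13, 0.0]
wrist_force: [3.4, 0.6, 5.1]
opening: 0.0
grasp_force: 2.5
```

```bash
python3 st.py; python3 ang.py
```

```text
13.3 [0.4068 0.2719 0.0666] yawy -75.12 [3.4 0.6 5.1] [ 0.23 -0.66 -0.  ] 0.00022363948457804864 2.5375189259648323 [ 0.346  0.215  1.942 -0.     0.983  1.657]
13.35
[ 546.4 -104.4  106.4   46.1  -70.1] pol -71.3 0.089
[484.4  62.8 101.2  45.1 -69.6] pol 112.0 0.09
[598.7  10.7 112.3  43.5  21.3] pol 21.0 0.086
```

Call:
carry_out(deltas="0 0 0 0 0 0 1; 0 0 0 0 0 0 1; 0 0 0 0 0 0 1; 0 0 0 0 0 0 1; 0 0 0 0 0 0 1; 0 0 0 0 0 0 1; 0 0 0 0 0 0 1; 0 0 0 0 0 0 1")

```text
time_s: 14.35
eef_pos: [0.4068, 0.2718, 0.0665]
eef_rot: [-0.0, 0.992, 0.13, 0.0]
wrist_force: [3.8, 1.5, 4.7]
opening: 0.002
grasp_force: 2.5
```

```bash
python3 ang.py
```

```text
14.4
[ 509.7 -109.6  102.8   46.2   86.7] pol -95.3 0.09
[519.1  69.3  99.9  44.8  86.8] pol 89.3 0.09
[567.  -24.7  40.5  39.4  90. ] pol -5.1 0.049
```

Call:
carry_out(deltas="0 0 -40 0 0 0 1; 0 0 -100 0 0 0 1; 0 0 -170 0 0 0 1; 0 0 -190 0 0 0 1; 0 0 -190 0 0 0 1")

```text
time_s: 15.02
eef_pos: [0.4063, 0.2718, 0.2574]
eef_rot: [-0.0, 0.992, 0.13, 0.0]
wrist_force: [-0.2, -0.4, 0.4]
opening: -0.002
grasp_force: 0.0
```

```bash
python3 st.py; python3 ang.py;  python3 -c "
from h import *
im=cv2.imread(sorted(__import__('glob').glob('pics/a*.png'))[-1]); cv2.imwrite('pics/c8.png',cv2.resize(im[4*125:4*265,4*215:4*425],None,fx=.95,fy=.95))"
```

```text
15.025 [0.4063 0.2718 0.2574] yawy -75.1 [-0.2 -0.4  0.4] [-0.01 -0.01 -0.  ] -0.002183338740584037 0.0 [ 0.346 -0.039  1.787 -0.     1.393  1.657]
15.075
[ 504.2 -109.1  103.8   46.5   83.2] pol -98.8 0.09
[524.7  69.1  99.3  44.5  83.5] pol 85.7 0.09
[567.7 -26.9  40.2  37.   84.2] pol -7.6 0.05
```

View pics/c8.png

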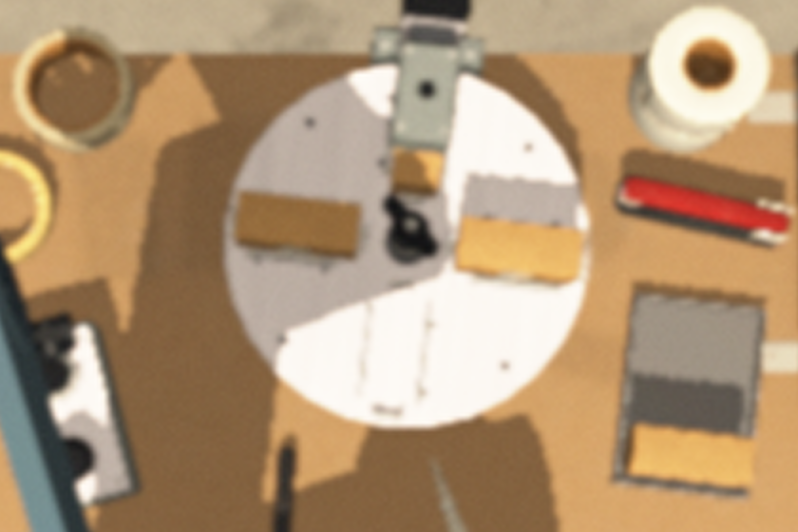

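The dial has turned exactly a quarter turn: the +y carton lands on its predecessor's pose to within 1 mm and 0.2°. The coded carton is at the right station, at (520,248) in the crop, and the stop button looks unpressed. I'll go to the carton.

```bash
python3 -c "
from h import *
delta([.5075,-.1095,.23],-6.6)"
```

```text
[  0.7 394.4  25.5] [-1.000e-03  2.000e-03 -1.196e+00]
```

Call:
carry_out(deltas="0 60 0 0 0 -0.18 0.2; 0 120 0 0 0 -0.36 0.2; 0 180 0 0 0 -0.54 0.2; 0 240 0 0 0 -0.72 0.2; 0 300 0 0 0 -0.9 0.2; 0 360 10 0 0 -1.08 0.2; 1 394 20 0 0 -1.196 0.2; 1 394 25 0 0 -1.196 0.2; 1 394 25 0 0 -1.196 0.2; 1 394 25 0 0 -1.196 0.2")

```text
time_s: 16.32
eef_pos: [0.5076, -0.1076, 0.2299]
eef_rot: [-0.002, 0.747, 0.665, -0.001]
wrist_force: [-0.1, 0.0, -0.4]
opening: 0.802
grasp_force: 0.0
```

```bash
python3 st.py; python3 -c "
from h import *
delta([.5075,-.1095,.16],-6.6)
delta([.5075,-.1095,.081],-6.6)
crop('scene','pics/c9.png',320,100,150,110,5)"
```

```text
16.325 [ 0.5076 -0.1076  0.2299] yawy -6.6 [-0.1  0.  -0.4] [-0.   -0.02 -0.02] 0.8018148537683096 0.0 [-0.438  0.058  1.745  0.     1.341 -0.323]
[-2.   0.3 69.9] [-0.003 -0.001 -0.   ]
[ -2.1   0.5 148.9] [-0.003 -0.001 -0.   ]
```

Call:
carry_out(deltas="-2 0 50 0 0 0 0.2; -2 0 90 0 0 0 0.2; -2 0 125 0 0 0 0.2; -2 0 145 0 0 0 0.2; -2 0 149 0 0 0 0.2; -2 0 149 0 0 0 0.2; -2 0 149 0 0 0 1; -2 0 149 0 0 0 1; -2 0 149 0 0 0 1; -2 0 149 0 0 0 1; -2 0 149 0 0 0 1")

```text
time_s: 17.75
eef_pos: [0.5094, -0.111, 0.0837]
eef_rot: [0.001, 0.747, 0.665, 0.001]
wrist_force: [0.4, 1.6, 6.5]
opening: 0.462
grasp_force: 60.6
```

```bash
python3 st.py
```

```text
17.75 [ 0.5094 -0.111   0.0837] yawy -6.58 [0.4 1.6 6.5] [0.23 0.17 0.06] 0.4616751111492921 60.570387840270996 [-0.443  0.249  1.856  0.     1.035 -0.328]
```

Gripped at 39 mm. I'll lift, then check the tray position again using the corners in c8.

Call:
carry_out(deltas="0 0 -8 0 0 0 1; 0 0 -25 0 0 0 1; 0 0 -55 0 0 0 1; 0 0 -90 0 0 0 1; 0 0 -100 0 0 0 1; 0 0 -100 0 0 0 1")

```text
time_s: 18.5
eef_pos: [0.5087, -0.1108, 0.183]
eef_rot: [0.001, 0.747, 0.665, 0.0]
wrist_force: [-0.1, -0.4, -1.4]
opening: 0.465
grasp_force: 60.5
```

```bash
python3 st.py; python3 - <<'E'
from meas import *
g=lambda p,z:at("top",np.array(p)/3.8+[215,125],z)[:2]
T=np.array([g(p,.016) for p in((635,290),(765,300),(747,493),(615,480))]); print(T.round(4),T.mean(0))
C=np.array([g(p,.059) for p in((633,425),(755,433),(752,487),(628,478))]); print(C.round(4),C.mean(0))
im=big(); cv2.imwrite("pics/b3.png",im); hsv=cv2.cvtColor(im,cv2.COLOR_BGR2HSV); S,V=hsv[...,1],hsv[...,2]
m=((V>222)&(S>70)).astype(np.uint8)*255
print([rect(c,.059) for c in blobs(m,(376,228,40,28),300)])
delta([.431,-.27,.17],-6.9)
E
```

```text
18.5 [ 0.5087 -0.1108  0.183 ] yawy -6.59 [-0.1 -0.4 -1.4] [ 0.06  0.04 -0.01] 0.46497952958936933 60.5218505859375 [-0.443  0.108  1.791 -0.     1.24  -0.328]
[[ 0.4829 -0.2198]
 [ 0.4742 -0.3321]
 [ 0.3091 -0.3127]
 [ 0.3205 -0.2   ]] [ 0.39668412 -0.2661502 ]
[[ 0.3657 -0.209 ]
 [ 0.3588 -0.3105]
 [ 0.3142 -0.3071]
 [ 0.322  -0.2041]] [ 0.34014095 -0.25766792]
[array([ 340.3, -259.1,  102. ,   37.5,   83. ])]
[-167.3  -58.2   11.8] [-0.001 -0.     0.005]
```

```bash
python3 -c "
from h import *
delta([.430,-.27,.17],-7)"
```

```text
[-167.4  -59.2   11.8] [-0.001 -0.     0.007]
```

Call:
carry_out(deltas="-40 -14 0 0 0 0 1; -90 -31 0 0 0 0 1; -135 -47 5 0 0 0 1; -160 -57 10 0 0 0 1; -167 -59 13 0 0 0.006 1; -167 -59 13 0 0 0.006 1; -167 -59 13 0 0 0.006 1")

```text
time_s: 19.42
eef_pos: [0.431, -0.2688, 0.169]
eef_rot: [-0.0, 0.748, 0.663, 0.0]
wrist_force: [-1.0, -1.0, -0.4]
opening: 0.461
grasp_force: 60.6
```

```bash
python3 st.py; python3 -c "
from h import *
delta([.430,-.27,.05],-7);delta([.430,-.27,.022],-7)
crop('scene','pics/c9.png',350,130,150,112,5)"
```

```text
19.425 [ 0.431  -0.2688  0.169 ] yawy -6.86 [-1.  -1.  -0.4] [ 0.02 -0.06  0.02] 0.4609693935261288 60.637983083724976 [-0.792  0.099  1.833  0.     1.211 -0.672]
[ -1.4  -0.8 119. ] [-0.    -0.001  0.002]
[ -1.4  -0.8 147. ] [-0.    -0.001  0.002]
```

View pics/c9.png

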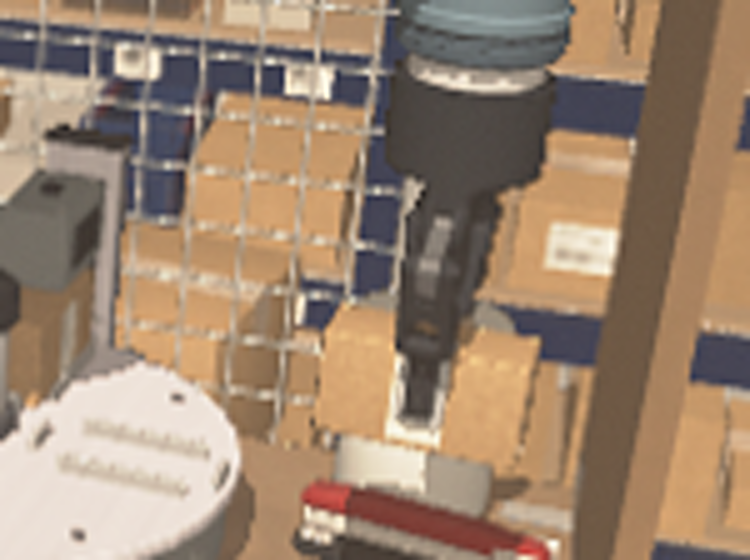

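The carton hangs level in the fingers, clear of the stapler and the panel. I'll lower it into the free half of the tray.

Call:
carry_out(deltas="-1 -1 40 0 0 0 1; -1 -1 80 0 0 0 1; -1 -1 115 0 0 0 1; -1 -1 133 0 0 0 1; -1 -1 141 0 0 0 1; -1 -1 145 0 0 0 1; -1 -1 146 0 0 0 1; -1 -1 146 0 0 0 1")

```text
time_s: 20.48
eef_pos: [0.43, -0.2711, 0.0241]
eef_rot: [0.001, 0.749, 0.663, 0.0]
wrist_force: [-1.2, 0.7, -0.9]
opening: 0.463
grasp_force: 60.6
```

```bash
python3 st.py
```

```text
20.475 [ 0.43   -0.2711  0.0241] yawy -6.93 [-1.2  0.7 -0.9] [ 0.01  0.02 -0.01] 0.4626265948916294 60.61675786972046 [-0.796  0.33   1.906  0.     0.904 -0.675]
```

Call:
carry_out(deltas="0 0 1 0 0 0 1; 0 0 2.5 0 0 0 1; 0 0 3.5 0 0 0 1; 0 0 3.5 0 0 0 1; 0 0 3.5 0 0 0 1")

```text
time_s: 21.1
eef_pos: [0.4296, -0.2707, 0.0199]
eef_rot: [-0.0, 0.749, 0.663, 0.0]
wrist_force: [0.1, 0.7, -1.2]
opening: 0.461
grasp_force: 60.7
```

```bash
python3 st.py
```

```text
21.1 [ 0.4296 -0.2707  0.0199] yawy -6.93 [ 0.1  0.7 -1.2] [ 0.04  0.02 -0.03] 0.46116427940943405 60.73383450508118 [-0.796  0.338  1.907  0.     0.897 -0.675]
```

Call:
carry_out(deltas="0 0 1 0 0 0 1; 0 0 1.5 0 0 0 1; 0 0 2 0 0 0 1; 0 0 2 0 0 0 1")

```text
time_s: 21.6
eef_pos: [0.4296, -0.2707, 0.0197]
eef_rot: [-0.0, 0.748, 0.663, -0.0]
wrist_force: [-7.7, 6.5, 19.7]
opening: 0.46
grasp_force: 63.2
```

```bash
python3 st.py
```

```text
21.6 [ 0.4296 -0.2707  0.0197] yawy -6.93 [-7.7  6.5 19.7] [ 0.8   1.14 -0.07] 0.4604687700709598 63.22460889816284 [-0.796  0.339  1.906 -0.     0.897 -0.675]
```

Contact with the tray floor. I'll ease off, open part way and lift clear.

Call:
carry_out(deltas="0 0 -1.5 0 0 0 1; 0 0 -1.7 0 0 0 1; 0 0 -1.7 0 0 0 0.4; 0 0 -1.7 0 0 0 0.3; 0 0 -1.7 0 0 0 0.3; 0 0 -1.7 0 0 0 0.3; 0 0 -15 0 0 0 0.3; 0 0 -50 0 0 0 0.3; 0 0 -100 0 0 0 0.3; 0 0 -150 0 0 0 0.3; 0 0 -200 0 0 0 0.3; 0 0 -230 0 0 0 0.3")

```text
time_s: 23.1
eef_pos: [0.4302, -0.2713, 0.2521]
eef_rot: [0.002, 0.749, 0.663, 0.0]
wrist_force: [0.3, -0.5, 0.6]
opening: 0.701
grasp_force: 0.0
```

```bash
python3 st.py; python3 -c "
from h import *
delta([.30,-.25,.27],-7)"
```

```text
23.1 [ 0.4302 -0.2713  0.2521] yawy -6.92 [ 0.3 -0.5  0.6] [ 0.01  0.   -0.01] 0.7006241154697034 0.0 [-0.796  0.009  1.751  0.     1.377 -0.675]
[   5.4 -131.8  -18.5] [0.004 0.003 0.001]
```

Call:
carry_out(deltas="0 -60 -20 0 0 0 0.3; 30 -110 -20 0 0 0 0.3; 80 -115 -20 0 0 0 0.3; 130 -115 -20 0 0 0 0.3; 180 -115 -20 0 0 0 0.3; 200 -115 -20 0 0 0 0.3; 200 -115 -20 0 0 0 0.3")

```text
time_s: 23.98
eef_pos: [0.3395, -0.0572, 0.2687]
eef_rot: [0.001, 0.747, 0.664, 0.0]
wrist_force: [-0.7, 0.0, 0.5]
opening: 0.706
grasp_force: 0.0
```

```bash
python3 st.py; python3 - <<'E'
from meas import *
im=big(); cv2.imwrite("pics/b4.png",im); hsv=cv2.cvtColor(im,cv2.COLOR_BGR2HSV); S,V=hsv[...,1],hsv[...,2]
for t in(200,220):
  m=((V>t)&(S>70)).astype(np.uint8)*255
  print([rect(c,.059) for c in blobs(m,(376,196,42,60),300)])
cv2.imwrite("pics/c10.png",cv2.resize(im[4*125:4*265,4*210:4*425],None,fx=.93,fy=.93))
E
```

```text
23.975 [ 0.3395 -0.0572  0.2687] yawy -6.75 [-0.7  0.   0.5] [-0.    0.04 -0.02] 0.705773532958631 0.0 [-0.516 -0.433  2.078  0.     1.494 -0.398]
[array([ 378.6, -270.3,  140.9,  105. ,   -1.4]), array([ 464.4, -203.3,   64. ,   23.1,   -1. ]), array([ 485.9, -292.5,   66.6,   20.8,   90. ])]
[array([ 424.8, -270.9,  101. ,   39.5,   83.4]), array([ 339.4, -266.6,   88.3,   37.7,   82.9])]
```

View pics/c10.png

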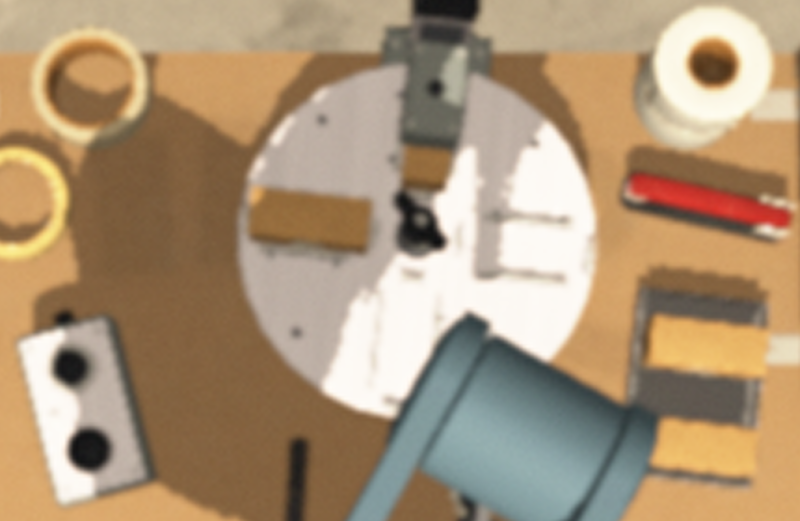

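The coded carton stands in the tray's free end at (708,345), parallel to the other at (705,450), in line to about 1.5 mm with a gap of about 45 mm. The knob is at its stop and nothing else has moved, so I'll hand in.

```bash
python3 -c "
from bench import ctrl
print(ctrl.hand_in())"
```

```text
the job is handed in; nothing more can be done
None
```

The job is handed in at about 24 s: the knob is at its stop, one jog press of about 4 s turned the dial a quarter turn, and the coded carton stands in the tray's free end, in line with the other and about 45 mm clear of it, with nothing else seen to have moved.

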